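# Push the pipe offcut up the gutter into its seat

### The arm

A 6-joint arm with a two-finger parallel gripper is mounted at the origin on a cart in front of the work surface, level with it; the furniture and walls round the work are solid. World frame = base frame: x ahead of the robot, y to its left, z up, the work surface at z = 0. Lengths are in m, angles in rad, forces in N, time in s.
With the tool pointing down it reaches from about 0.375 to 0.9 m from the base axis. Payload 3.1 kg.
Tool frame: the origin (TCP) lies between the finger pads; the fingertips stand 17 mm ahead of it and the grasp point (between the pads) lies 2 mm behind it (robot.nose_length is the distance from the TCP to the fingertips, in m); z points along the fingers, y is the line along which they close (so a half turn about z gives the same grasp; the last joint's range is limited). The gripper opens to 87 mm and grips with 3 to 60 N. Pads are 19 mm wide; open, the fingers measure 117 mm over their backs; the gripper's body (75 mm by 190 mm) begins 51 mm behind the grasp point.
Start: joints at [-1.298, 0.527, 1.433, -0, 1.181, -0.178], TCP at [0.273, -0.562, 0.24] pointing down, gripper open.
Joint ranges: [-3.08, 3.08], [-0.75, 2.2], [0.22, 2.44], [-1.43, 4.57], [0, 2.65], [-2.85, 2.85]. Speed limits (rad/s): [2.79, 2.79, 3.14, 3.14, 3.14, 3.14].

### API

Orientations are given as a unit quaternion [x, y, z, w].
In Python, from rig import robot, cams gives the robot as it stands.
- The arm moves only by the shell command python3 -m pendant 'ROWS' [FORCE]. ROWS is JSON, a list of rows, each an object with "jaw": the opening, from 0 (shut) to 1 (fully open); "linear": the shift along the tool's x, y, z in cm, a list of three; "twist": the turn about the tool's z in degrees. A call has 1 to 12 rows; each row shifts and turns the commanded pose from where the row before left it, along the tool's axes as they then stand; what a row does not reach is not made up. A row lasts 1/12 s, in which the tool goes at most 41.7 mm and 7.16 degrees, less where a joint would pass 70% of its speed; a pose out of reach is approached as far as the arm can. A call is refused whole if a number of a shift passes 4.17 or a number of a turn 7.16, either way. A call with a gripper value outside its range is refused whole. The fingers move at their own pace and stop on an object; FORCE is the grip in N (left out, the last holds). Time passes only in rows, so rows that do not move let the fingers close. It gives the time, the measured TCP pose, the force, the opening and the grip force at its end, in the units of the state.
- robot.get_obs(): the state, without advancing time (a new reading comes with each control period).
- cams.camera(name): name is "side" or "top" or "wrist"; returns a dict with "color" (420x560x3 uint8, blue, green, red), "depth" (420x560 float32, m along the optical axis (not along the pixel's ray), 0 where there is no reading), "fov_y" (degrees; the focal length in pixels is half the picture's height over the tangent of half this angle, whatever the lens; pixels are square), "cx", "cy" (the principal point, pixels), "view" (4x4, takes a point from world to camera coordinates). Camera axes: x right, y down, z forward; pixel columns grow to the right and rows downward; lengths in m; the calibration is good to about 2 mm. A picture is of the moment at which its call begins.
- robot.hand_in(): hands the job in; it is judged then, once.
The state is a dict: "time": time; "q": joint angles; "joint_velocities": joint speeds; "joint_torque": joint torques, N m; "position": TCP position; "tool_rot": TCP orientation; "ft_force": force on the tool from outside, world axes, zero at the start; "moment": the same for the moment, N m; "grip_width": finger opening in m; "grip_force": force on a finger pad.
Only numpy, scipy, OpenCV 4.12 (cv2) and the standard library are available. Lean on these libraries where they do the work, as an engineer would, in place of code of your own. Each camera call takes 0.05 s, during which the arm holds its last target. There are 200 camera calls.

### The job

Push the plain pipe offcut up its sloping gutter with the fingertips until it tips over the crest and rests in the seat against the upright stop, where it cannot roll back. Do not grasp or lift it, leave the grooved pulley at the bottom of the other gutter, and do not shove the small things lying round the rack.

Things in the scene. Friction and masses are not known exactly. Their poses are not given: they have to be found in the camera images.
- rack: fixed rack: dark base plate 250 x 124 x 8 mm with two parallel aluminium gutters, both climbing toward the rack's +x. Origin on the bench about the plate's centre; z up, y across. Gutter centre lines at y = +27 and -27 mm; each 44 mm wide inside, side walls 4 mm thick and 10 mm above its floor. x and heights given below are in rack coordinates and alike for both gutters
- lip (a point): top edge of the low end's lip, midway between the gutters, x = -105 mm. The lip, 8 mm above the floor and 6 mm thick (x -105 to -111 mm), keeps parts from rolling out. The floor there is 26 mm above the bench; a 44 mm round part rests at the lip with its centre at x = -90 mm, 50 mm above the bench
- ramp (a point): floor at the crest, midway between the gutters (x = 45, 42 mm above the bench). From the lip the floor climbs to here at 6 degrees; the point's x points up this slope, z square to it. A 44 mm part passes the crest with its centre at x = 43 to 50, 64 mm above the bench, then rolls into the seat by itself; let go before that, it rolls back to the lip
- seat (a point): where the centre of a 44 mm part rests against the stop, but midway between the gutters: x = 67, 59 mm above the bench (the part is 27 mm to the side). Axes as the rack's. Behind the crest the floor dips at 14 degrees to the upright stop plate, whose face is at x = 89 mm and top 76 mm above the bench
- pipe: the part to push: plain open steel pipe offcut, 44 mm outside diameter, 40 mm long, 3 mm wall, about 0.12 kg; lies across one of the two gutters (either) at the low lip, axis across the gutter, free to roll; smooth, it also slides easily on the slick gutter and needs only a few newtons. Origin at its centre; y along its axis; x and z turn as it rolls
- pulley: grooved steel pulley wheel of the same 44 mm diameter and 40 mm length, with a wide V groove round its middle and closed ends; lies at the low lip of the other gutter and stays there. Origin at its centre, y along its axis
- connector: grey D connector with metal backshell, 41 x 33 x 15 mm, loose on the bench near one end of the rack; origin under its centre. Leave alone
- adapter: silver coaxial adapter, 14 x 31 x 12 mm, loose on the bench near one end of the rack; origin under its centre. Leave alone
- gauge: steel gauge block, 25 x 50 x 20 mm, loose on the bench near one end of the rack; origin under its centre. Leave alone
There are look-alikes about, which are no part of the job. What is shaped like the pulley but pink is not meant. Leave any blue look-alike of the pipe alone.

How it is judged:
At the end, for the whole second after the job is handed in: the pipe offcut lies at rest in the seat of its gutter against the stop (centre within 6 mm along the gutter and 5 mm in height of the seated position, axis across the gutter), and the pulley is still at the low lip of the other gutter (moved less than 25 mm) (x of pipe in the frame of seat between -0.006 and 0.006 m and z of pipe in the frame of seat between -0.005 and 0.005 m and (y of pipe in the frame of seat between 0.021 and 0.033 m or y of pipe in the frame of seat between -0.033 and -0.021 m) and angle between the y axis of pipe and the y axis of rack, either way round below 0.15 rad and linear speed of pipe below 0.02 m/s and x of pulley in the frame of ramp below -0.1 m and distance of pulley from where it was at the start of the episode below 0.025 m); the robot touches nothing.
It fails at once if the pipe is lifted off the gutter (more than 8 mm) (z of pipe in the frame of ramp above 0.03 m).
It fails at once if the pulley is moved more than 25 mm (distance of pulley from where it was at the start of the episode above 0.025 m).
It fails at once if a bystander (connector, adapter, gauge block) is shoved more than 25 mm (distance of any of connector, adapter, gauge from where it was at the start of the episode above 0.025 m).
It also fails if it takes over 42 s, if anything falls off the work surface, if the arm or the gripper's body presses on something with over 40 N, if the wrist force passes 120 N, or if a joint passes its speed limit or range.

## Working session

There is one attempt and no reset: what is moved stays moved. The work goes in short steps, Python scripts to look and compute and a shell command to move; the robot and the scene stay as the last step left them, time stands still between calls to the robot, and variables do not carry over. Pictures are saved under pics/ and viewed, at most 10 in all, crops included, and the job is handed in when it is done.

```bash
mkdir -p pics; cat > h.py <<'E'
import numpy as np,cv2
from rig import robot,cams
def get(n,save=None):
    c=cams.camera(n)
    if save: cv2.imwrite(save,c["color"])
    return c
def pt(c,u,v,z=None):
    """world point at pixel, from depth or on plane z"""
    f=c["color"].shape[0]/2/np.tan(np.radians(c["fov_y"])/2)
    T=np.linalg.inv(c["view"]); r=np.array([(u-c["cx"])/f,(v-c["cy"])/f,1.])
    d=T[:3,:3]@r; o=T[:3,3]
    if z is None: return o+d*c["depth"][int(v),int(u)]
    return o+d*(z-o[2])/d[2]
E
python3 - <<'E'
from h import *
a=get("top","pics/top.png");b=get("side","pics/side.png")
import pickle;pickle.dump((a,b),open("c.pkl","wb"))
print(a["view"].round(3),b["view"].round(3)); o=robot.get_obs();print(o["position"],o["tool_rot"],o["grip_width"],o["time"])
E
```

```text
[[ 0.024 -1.     0.003 -0.237]
 [-0.998 -0.024 -0.056  0.509]
 [ 0.056 -0.001 -0.998  0.976]
 [ 0.     0.     0.     1.   ]] [[ 0.997  0.075  0.015 -0.498]
 [ 0.063 -0.686 -0.725 -0.137]
 [-0.044  0.724 -0.688  1.155]
 [ 0.     0.     0.     1.   ]]
[ 0.27272197 -0.56166912  0.23866382] [ 9.74587139e-01  2.24006619e-01 -5.55471678e-05 -9.69027979e-04] 0.0869395108673975 0.1
```

View pics/top.png

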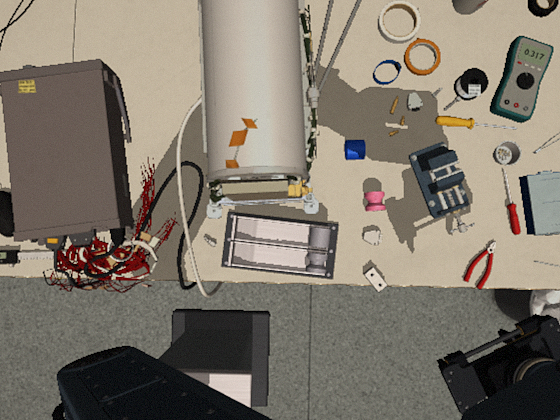

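View pics/side.png

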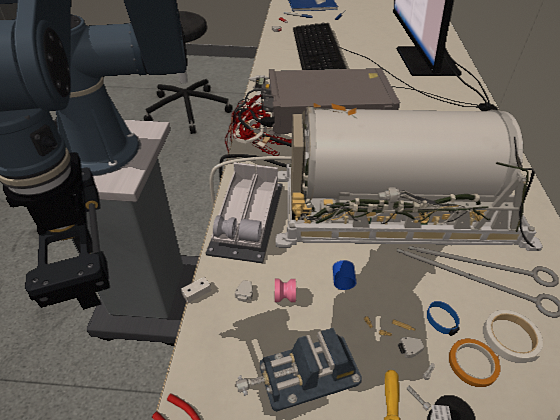

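The rack is at top (222–338, 212–278), with its low end to the right (world −y). The two round parts are at top (319,232) and (316,262), side (228,227) and (252,229). Enlarging both views to tell the pipe from the pulley.

```bash
python3 - <<'E'
from h import *
import pickle
a,b=pickle.load(open("c.pkl","rb"))
A=cv2.resize(a["color"][165:295,195:395],None,fx=3,fy=3,interpolation=2);B=cv2.resize(b["color"][150:270,195:305],None,fx=4,fy=4,interpolation=2)[:390]
B=cv2.resize(b["color"][155:265,195:315],(425,390),interpolation=2)
cv2.imwrite("pics/crop.png",cv2.resize(np.hstack([A,B])[:, :],(800,304)))
# plate mask: corners at z~.008
for u,v in[(230,214),(337,224),(331,276),(223,266)]: print("corner",pt(a,u,v,.008).round(4),pt(a,u,v)[2].round(3))
for u,v in[(319,232),(316,262),(320,236),(313,262),(280,226),(280,255),(309,190),(309,205),(372,237),(374,278),(210,240)]: print(u,v,pt(a,u,v).round(4))
E
```

```text
corner [ 0.5014 -0.1045  0.008 ] 0.008
corner [ 0.4848 -0.3438  0.008 ] 0.006
corner [ 0.3693 -0.3325  0.008 ] 0.008
corner [ 0.3856 -0.0926  0.008 ] 0.008
319 232 [ 0.4656 -0.299   0.0698]
316 262 [ 0.403  -0.2941  0.0676]
320 236 [ 0.4573 -0.3011  0.0717]
313 262 [ 0.4024 -0.2884  0.0603]
280 226 [ 0.4768 -0.217   0.0374]
280 255 [ 0.4142 -0.2185  0.0349]
309 190 [ 0.5513 -0.2752  0.0885]
309 205 [ 0.5255 -0.2802  0.0115]
372 237 [ 0.4578 -0.4214  0.0119]
374 278 [ 0.3685 -0.425   0.022 ]
210 240 [ 0.4425 -0.0626  0.0129]
```

View pics/crop.png

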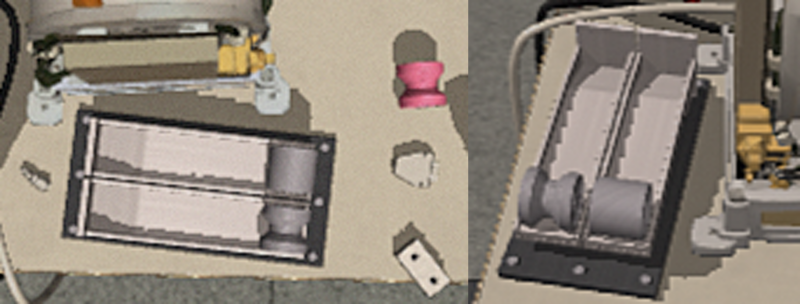

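Candidates: top (319,232) / side (252,229) has plain straight sides and an open bore, so it is the pipe. Top (316,262) / side (228,227) has a V groove, so it is the pulley. The pink pulley at top (374,200) and the blue cylinder at (355,150) are the look-alikes to ignore. Next I check for obstacles and work out the rack frame.

```bash
cat >> h.py <<'E'
C=np.array([.4353,-.2184]);X=np.array([.0687,.9976]);Y=np.array([-.9976,.0687])
def rack(p): p=np.asarray(p); return np.array([(p[:2]-C)@X,(p[:2]-C)@Y,p[2]])
def plan(target_rack):
    """tool-frame cm to reach rack point (m), and twist deg to aim tool -y along rack x"""
    from scipy.spatial.transform import Rotation as R
    o=robot.get_obs();r=R.from_quat(o["tool_rot"]);p=o["position"]
    t=np.array([*(C+X*target_rack[0]+Y*target_rack[1]),target_rack[2]])
    m=r.as_matrix();ang=lambda v:np.degrees(np.arctan2(v[1],v[0]))
    print("t",o["time"],"rack",rack(p).round(4),"tool cm",(m.T@(t-p)*100).round(2),"twist",-(((ang(-X)-ang(m[:2,1]))+180)%360-180),"F",np.round(o["ft_force"],1),"q",np.round(o["q"],2))
E
python3 - <<'E'
from h import *
import pickle
a,b=pickle.load(open("c.pkl","rb"))
for c,n in((a,"top"),(b,"side")):
    v,u=np.mgrid[0:420,0:560];f=210/np.tan(np.radians(c["fov_y"])/2);d=c["depth"]
    P=np.stack([(u-c["cx"])/f*d,(v-c["cy"])/f*d,d,np.ones_like(d)],-1)@np.linalg.inv(c["view"]).T
    P=P[d>0][:,:3]
    Q=np.c_[(P[:,:2]-C)@X,(P[:,:2]-C)@Y,P[:,2]]
    for y0 in(-.18,-.16,-.14,-.12,-.10,-.08,-.062): 
        m=(abs(Q[:,1]-y0)<.01)&(abs(Q[:,0])<.25)&(Q[:,2]<.5);print(n,y0,Q[m,2].max().round(3) if m.any() else None)
    for s in(-.027,.027):
        m=(abs(Q[:,1]-s)<.015)&(Q[:,2]>.048)&(Q[:,0]>-.13)&(Q[:,0]<-.05);print("part",s,Q[m].min(0).round(3),Q[m].max(0).round(3))
    m=(abs(Q[:,1])<.05)&(Q[:,2]>.06)&(Q[:,0]>.05)&(Q[:,0]<.12);print("stop",Q[m].min(0).round(3),Q[m].max(0).round(3))
    m=(Q[:,2]>.048)&(Q[:,2]<.09)&(Q[:,0]>-.13)&(Q[:,0]<-.05)&(Q[:,1]<-.0)&(Q[:,1]>-.062);print("pipe y",Q[m].min(0).round(3),Q[m].max(0).round(3))
plan((-.150,-.027,.16))
E
```

```text
top -0.18 0.261
top -0.16 0.259
top -0.14 0.26
top -0.12 0.259
top -0.1 0.228
top -0.08 0.221
top -0.062 0.076
part -0.027 [-0.103 -0.042  0.05 ] [-0.06  -0.012  0.076]
part 0.027 [-0.101  0.012  0.049] [-0.059  0.042  0.074]
stop [ 0.097 -0.049  0.06 ] [0.104 0.05  0.081]
pipe y [-0.103 -0.045  0.05 ] [-0.06  -0.005  0.076]
side -0.18 0.26
side -0.16 0.258
side -0.14 0.257
side -0.12 0.258
side -0.1 0.224
side -0.08 0.22
side -0.062 0.074
part -0.027 [-0.104 -0.042  0.048] [-0.06  -0.012  0.074]
part 0.027 [-0.102  0.012  0.048] [-0.06   0.042  0.073]
stop [ 0.096 -0.049  0.06 ] [0.108 0.05  0.078]
pipe y [-0.104 -0.045  0.048] [-0.06  -0.004  0.074]
t 0.1 rack [-0.3536  0.1386  0.2387] tool cm [24.49 -9.41  7.89] twist 29.82844165730782 F [-0.4  0.   0.1] q [-1.3   0.53  1.43 -0.    1.18 -0.18]
```

```bash
sed -i 's/^C=np.array.*;X=/C=np.array([.4339,-.2098]);X=/' h.py
python3 - <<'E'
from h import *
import pickle
a,b=pickle.load(open("c.pkl","rb"))
for c,n in((a,"top"),(b,"side")):
    v,u=np.mgrid[0:420,0:560];f=210/np.tan(np.radians(c["fov_y"])/2);d=c["depth"]
    P=np.stack([(u-c["cx"])/f*d,(v-c["cy"])/f*d,d,np.ones_like(d)],-1)@np.linalg.inv(c["view"]).T
    P=P[d>0][:,:3]
    Q=np.c_[(P[:,:2]-C)@X,(P[:,:2]-C)@Y,P[:,2]]
    for x0 in np.arange(-.25,.16,.05):
        l=[]
        for z0,z1 in((.09,.13),(.13,.17),(.17,.21),(.21,.3)):
            m=(abs(Q[:,0]-x0)<.025)&(Q[:,2]>z0)&(Q[:,2]<z1)&(abs(Q[:,1])<.3)&(Q[:,1]<-.03);l.append(Q[m,1].max().round(3) if m.sum()>1 else None)
        print(n,x0.round(2),l)
plan((-.150,-.022,.16))
E
```

```text
top -0.25 [None, None, None, None]
top -0.2 [None, None, None, None]
top -0.15 [None, None, None, None]
top -0.1 [None, None, None, None]
top -0.05 [np.float64(-0.105), np.float64(-0.126), np.float64(-0.128), np.float64(-0.133)]
top -0.0 [np.float64(-0.097), np.float64(-0.097), np.float64(-0.097), np.float64(-0.098)]
top 0.05 [np.float64(-0.09), np.float64(-0.09), np.float64(-0.09), np.float64(-0.09)]
top 0.1 [np.float64(-0.087), np.float64(-0.086), np.float64(-0.087), np.float64(-0.087)]
top 0.15 [np.float64(-0.103), np.float64(-0.101), np.float64(-0.107), np.float64(-0.114)]
side -0.25 [None, None, None, None]
side -0.2 [None, None, None, None]
side -0.15 [None, None, None, None]
side -0.1 [None, None, None, None]
side -0.05 [np.float64(-0.106), np.float64(-0.125), np.float64(-0.128), np.float64(-0.134)]
side -0.0 [np.float64(-0.102), np.float64(-0.097), np.float64(-0.097), np.float64(-0.099)]
side 0.05 [np.float64(-0.09), np.float64(-0.091), np.float64(-0.097), np.float64(-0.091)]
side 0.1 [np.float64(-0.087), np.float64(-0.088), np.float64(-0.087), np.float64(-0.087)]
side 0.15 [None, None, np.float64(-0.112), None]
t 0.1 rack [-0.3621  0.1366  0.2387] tool cm [ 24.31 -10.5    7.89] twist 29.82844165730782 F [-0.4  0.   0.1] q [-1.3   0.53  1.43 -0.    1.18 -0.18]
```

Clearance to the tube frame is about 22 mm, which is enough. Turn first and close the fingers.

```bash
python3 -m pendant '[{"jaw":0,"linear":[0,0,0],"twist":6},{"jaw":0,"linear":[0,0,0],"twist":6},{"jaw":0,"linear":[0,0,0],"twist":6},{"jaw":0,"linear":[0,0,0],"twist":6},{"jaw":0,"linear":[0,0,0],"twist":6},{"jaw":0,"linear":[0,0,0],"twist":0}]' 20; python3 -c "
from h import *
plan((-.155,-.024,.16))"
```

```text
time: 0.6
position: [0.2728, -0.5619, 0.239]
tool_rot: [0.999, -0.037, -0.0, -0.001]
ft_force: [-0.2, 0.2, 0.7]
grip_width: 0.0547
grip_force: 0.0
t 0.6 rack [-0.3623  0.1365  0.239 ] tool cm [ 15.96 -20.8    7.92] twist -0.27444379205968517 F [-0.2  0.2  0.7] q [-1.3   0.53  1.43  0.    1.18  0.35]
```

```bash
python3 -m pendant '[{"jaw":0,"linear":[2,-2.6,0.5],"twist":0},{"jaw":0,"linear":[2,-2.6,0.5],"twist":0},{"jaw":0,"linear":[2,-2.6,1],"twist":0},{"jaw":0,"linear":[2,-2.6,1],"twist":0},{"jaw":0,"linear":[2,-2.6,1],"twist":0},{"jaw":0,"linear":[2,-2.6,1],"twist":0},{"jaw":0,"linear":[2,-2.6,1.5],"twist":0},{"jaw":0,"linear":[2,-2.6,1.5],"twist":0},{"jaw":0,"linear":[0,0,0],"twist":0},{"jaw":0,"linear":[0,0,0],"twist":0}]'; python3 -c "
from h import *
plan((-.145,-.025,.0605))
get('wrist','pics/w1.png');get('side','pics/s1.png')
cv2.imwrite('pics/ws.png',cv2.resize(np.hstack([cv2.imread('pics/w1.png'),cv2.imread('pics/s1.png')]),(800,300)))"
```

```text
time: 1.43
position: [0.4478, -0.3641, 0.1584]
tool_rot: [0.999, -0.033, -0.001, -0.001]
ft_force: [0.9, 0.1, -0.1]
grip_width: 0.0007
grip_force: 0.0
t 1.4333 rack [-0.153  -0.0245  0.1584] tool cm [ 0.08 -0.78  9.79] twist 0.1681717561668279 F [ 0.9  0.1 -0.1] q [-0.88  0.57  1.63 -0.    0.95  0.76]
```

View pics/ws.png

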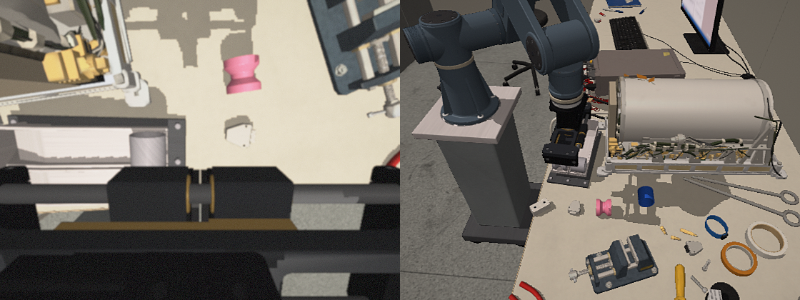

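The wrist view shows the pipe at (147,148) ahead of the closed fingers, and the connector at (238,133) clear of them. Descending behind the pipe.

```bash
python3 -m pendant '[{"jaw":0,"linear":[0,0,2],"twist":0},{"jaw":0,"linear":[0,0,2],"twist":0},{"jaw":0,"linear":[0,0,2],"twist":0},{"jaw":0,"linear":[0,0,1.5],"twist":0},{"jaw":0,"linear":[0,0,1.2],"twist":0},{"jaw":0,"linear":[0,0,1],"twist":0},{"jaw":0,"linear":[0,0,0],"twist":0},{"jaw":0,"linear":[0,-0.5,0],"twist":0},{"jaw":0,"linear":[0,-0.5,0],"twist":0},{"jaw":0,"linear":[0,0,0],"twist":0}]'; python3 -c "
from h import *
plan((-.127,-.025,.0605))"
```

```text
time: 2.37
position: [0.4482, -0.3553, 0.0634]
tool_rot: [0.999, -0.036, 0.0, -0.0]
ft_force: [-0.1, 0.5, 0.5]
grip_width: 0.0005
grip_force: 0.0
t 2.3667 rack [-0.1442 -0.0243  0.0634] tool cm [ 0.07 -1.72  0.29] twist -0.13104033797424108 F [-0.1  0.5  0.5] q [-0.87  0.71  1.7   0.    0.73  0.78]
```

```bash
python3 -m pendant '[{"jaw":0,"linear":[0,-0.4,0.3],"twist":0},{"jaw":0,"linear":[0,-0.4,0],"twist":0},{"jaw":0,"linear":[0,-0.4,0],"twist":0},{"jaw":0,"linear":[0,-0.4,0],"twist":0},{"jaw":0,"linear":[0,-0.4,-0.04],"twist":0},{"jaw":0,"linear":[0,-0.4,-0.04],"twist":0},{"jaw":0,"linear":[0,-0.4,-0.04],"twist":0},{"jaw":0,"linear":[0,-0.4,-0.04],"twist":0},{"jaw":0,"linear":[0,-0.4,-0.04],"twist":0},{"jaw":0,"linear":[0,-0.4,-0.04],"twist":0}]'; python3 -c "
from h import *
plan((-.1,-.025,.0605))
get('side','pics/s2.png');get('top','pics/t2.png')
cv2.imwrite('pics/st.png',np.hstack([cv2.resize(cv2.imread('pics/s2.png')[150:270,180:300],(400,400)),cv2.resize(cv2.imread('pics/t2.png')[185:305,220:340],(400,400))]))"
```

```text
time: 3.2
position: [0.4511, -0.3161, 0.062]
tool_rot: [0.999, -0.036, 0.0, 0.0]
ft_force: [-0.5, -0.3, 0.3]
grip_width: 0.0004
grip_force: 0.2
t 3.2 rack [-0.1049 -0.0244  0.062 ] tool cm [ 0.05 -0.49  0.15] twist -0.1727281937436942 F [-0.5 -0.3  0.3] q [-0.81  0.7   1.75 -0.    0.69  0.83]
```

View pics/st.png

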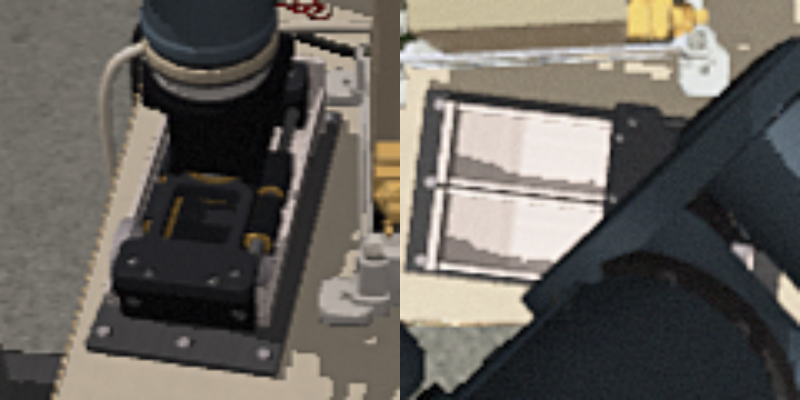

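The pipe is hidden under the gripper in both views, so I check with the wrist camera.

```bash
python3 -c "
from h import *
c=get('wrist','pics/w2.png')
cv2.imwrite('pics/w2c.png',cv2.resize(c['color'][100:330,0:420],(800,438)))"
```

```text
(no output)
```

View pics/w2c.png

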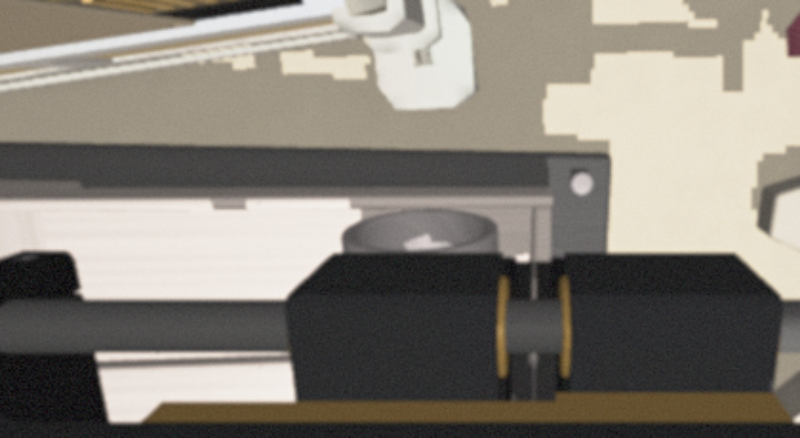

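The pipe end shows at (343–498, 240), about 32 mm ahead of the fingers. It has left the lip (535) and is in contact, so I keep pushing up the slope.

```bash
python3 -m pendant '[{"jaw":0,"linear":[0,-0.6,-0.06],"twist":0},{"jaw":0,"linear":[0,-0.6,-0.06],"twist":0},{"jaw":0,"linear":[0,-0.6,-0.06],"twist":0},{"jaw":0,"linear":[0,-0.6,-0.06],"twist":0},{"jaw":0,"linear":[0,-0.6,-0.06],"twist":0},{"jaw":0,"linear":[0,-0.6,-0.06],"twist":0},{"jaw":0,"linear":[0,-0.6,-0.06],"twist":0},{"jaw":0,"linear":[0,-0.6,-0.06],"twist":0},{"jaw":0,"linear":[0,-0.6,-0.06],"twist":0},{"jaw":0,"linear":[0,-0.6,-0.06],"twist":0},{"jaw":0,"linear":[0,-0.6,-0.06],"twist":0},{"jaw":0,"linear":[0,-0.6,-0.06],"twist":0}]'; python3 -c "
from h import *
plan((.012,-.025,.074))
c=get('wrist')
cv2.imwrite('pics/w3c.png',cv2.resize(c['color'][100:330,0:420],(800,438)))"
```

```text
time: 4.35
position: [0.4562, -0.244, 0.0692]
tool_rot: [0.999, -0.036, 0.0, -0.0]
ft_force: [0.5, -0.2, -0.9]
grip_width: 0.0003
grip_force: 0.1
t 4.35 rack [-0.0325 -0.0246  0.0692] tool cm [ 0.03 -4.45 -0.48] twist -0.1725030143216486 F [ 0.5 -0.2 -0.9] q [-0.71  0.66  1.84  0.    0.65  0.94]
```

View pics/w3c.png

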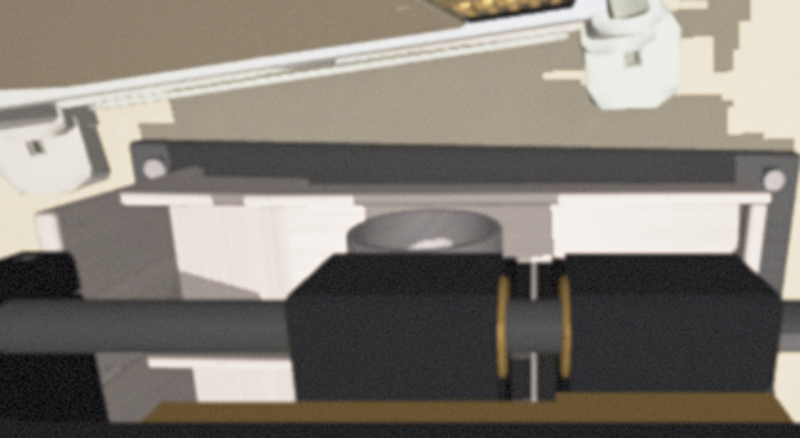

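The pipe end (347–500) has kept pace with the fingers and is about 45–50 mm short of going over. Continuing, slower toward the crest.

```bash
python3 -m pendant '[{"jaw":0,"linear":[0,-0.5,-0.05],"twist":0},{"jaw":0,"linear":[0,-0.5,-0.05],"twist":0},{"jaw":0,"linear":[0,-0.5,-0.05],"twist":0},{"jaw":0,"linear":[0,-0.5,-0.05],"twist":0},{"jaw":0,"linear":[0,-0.5,-0.05],"twist":0},{"jaw":0,"linear":[0,-0.5,-0.05],"twist":0},{"jaw":0,"linear":[0,-0.5,-0.05],"twist":0},{"jaw":0,"linear":[0,-0.4,-0.04],"twist":0},{"jaw":0,"linear":[0,-0.3,-0.03],"twist":0},{"jaw":0,"linear":[0,-0.3,0],"twist":0},{"jaw":0,"linear":[0,-0.3,0],"twist":0},{"jaw":0,"linear":[0,-0.3,0],"twist":0}]'; python3 -c "
from h import *
plan((.022,-.025,.074))
c=get('wrist')
cv2.imwrite('pics/w4c.png',cv2.resize(c['color'][100:330,0:420],(800,438)))"
```

```text
time: 5.4
position: [0.4598, -0.1934, 0.0733]
tool_rot: [0.999, -0.036, -0.0, -0.0]
ft_force: [0.1, 0.1, -1.4]
grip_width: 0.0002
grip_force: 0.0
t 5.4 rack [ 0.0181 -0.0247  0.0733] tool cm [ 0.03 -0.39 -0.07] twist -0.18009635126736612 F [ 0.1  0.1 -1.4] q [-0.62  0.64  1.88  0.    0.62  1.02]
```

View pics/w4c.png

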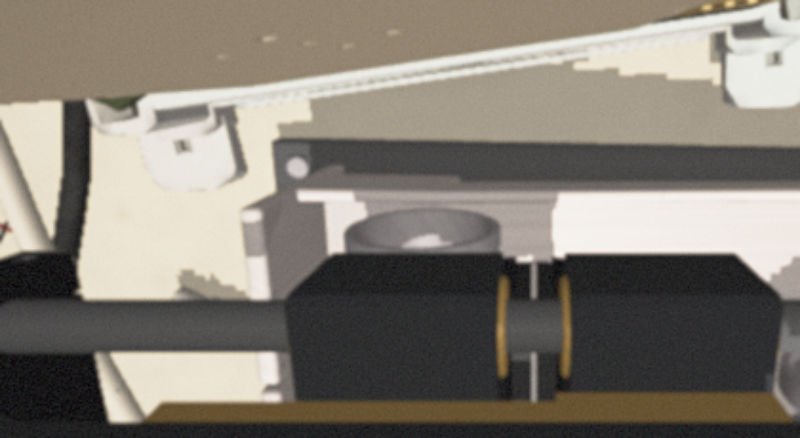

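The pipe end (345–498) is still against the fingers at about the crest, and the stop face is at 325. A little more.

```bash
python3 -m pendant '[{"jaw":0,"linear":[0,-0.2,0],"twist":0},{"jaw":0,"linear":[0,-0.2,0],"twist":0},{"jaw":0,"linear":[0,-0.2,0],"twist":0},{"jaw":0,"linear":[0,-0.2,0],"twist":0},{"jaw":0,"linear":[0,0,0],"twist":0},{"jaw":0,"linear":[0,0,0],"twist":0},{"jaw":0,"linear":[0,0,0],"twist":0},{"jaw":0,"linear":[0,0,0],"twist":0},{"jaw":0,"linear":[0,0,0],"twist":0},{"jaw":0,"linear":[0,0,0],"twist":0}]'; python3 -c "
from h import *
plan((.022,-.025,.074))
c=get('wrist')
cv2.imwrite('pics/w5c.png',cv2.resize(c['color'][100:330,0:420],(800,438)))"
```

```text
time: 6.28
position: [0.4604, -0.1858, 0.0733]
tool_rot: [0.999, -0.036, 0.0, 0.0]
ft_force: [0.6, -0.3, 0.3]
grip_width: 0.0006
grip_force: 0.0
t 6.2833 rack [ 0.0257 -0.0248  0.0733] tool cm [ 0.02  0.37 -0.07] twist -0.18186734270972238 F [ 0.6 -0.3  0.3] q [-0.61  0.64  1.89 -0.    0.62  1.03]
```

View pics/w5c.png

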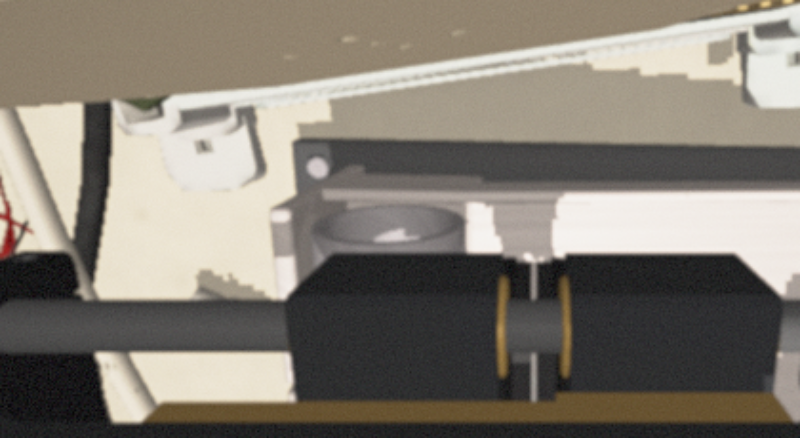

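The pipe has left the fingers and rolled into the stop (end now 313–465). Retreat and lift clear, then verify by depth.

```bash
python3 -m pendant '[{"jaw":0,"linear":[0,0.8,0],"twist":0},{"jaw":0,"linear":[0,0.8,-0.3],"twist":0},{"jaw":0,"linear":[0,0.8,-1],"twist":0},{"jaw":0,"linear":[0,0,-2.5],"twist":0},{"jaw":0,"linear":[0,0,-3],"twist":0},{"jaw":0,"linear":[0,0,-3],"twist":0},{"jaw":0,"linear":[-1,2,-2],"twist":0},{"jaw":0,"linear":[-2,3,-1],"twist":0},{"jaw":0,"linear":[-2,3,0],"twist":0},{"jaw":0,"linear":[-2,3,0],"twist":0},{"jaw":0,"linear":[-2,3,0],"twist":0},{"jaw":0,"linear":[-1,1,0],"twist":0}]'
python3 - <<'E'
from h import *
for n in("top","side"):
    c=get(n,"pics/f_%s.png"%n)
    v,u=np.mgrid[0:420,0:560];f=210/np.tan(np.radians(c["fov_y"])/2);d=c["depth"]
    P=np.stack([(u-c["cx"])/f*d,(v-c["cy"])/f*d,d,np.ones_like(d)],-1)@np.linalg.inv(c["view"]).T
    P=P[d>0][:,:3];Q=np.c_[(P[:,:2]-C)@X,(P[:,:2]-C)@Y,P[:,2]]
    for s in(-.027,.027):
        for r in((-.13,-.05),(.035,.085)):
            m=(abs(Q[:,1]-s)<.022)&(Q[:,2]>.055)&(Q[:,2]<.1)&(Q[:,0]>r[0])&(Q[:,0]<r[1])
            print(n,s,r,m.sum(),Q[m].min(0).round(3) if m.any() else "",Q[m].max(0).round(3) if m.any() else "")
cv2.imwrite('pics/fin.png',np.hstack([cv2.resize(cv2.imread('pics/f_side.png')[130:320,150:340],(400,400)),cv2.resize(cv2.imread('pics/f_top.png')[140:310,210:400],(400,400))]))
E
```

```text
time: 7.33
position: [0.3461, -0.3572, 0.2022]
tool_rot: [0.999, -0.038, 0.001, 0.002]
ft_force: [0.8, 0.6, -0.2]
grip_width: 0.0006
grip_force: 0.0
top -0.027 (-0.13, -0.05) 0  
top -0.027 (0.035, 0.085) 380 [ 0.044 -0.048  0.056] [ 0.085 -0.006  0.084]
top 0.027 (-0.13, -0.05) 335 [-0.11   0.007  0.055] [-0.067  0.047  0.075]
top 0.027 (0.035, 0.085) 0  
side -0.027 (-0.13, -0.05) 0  
side -0.027 (0.035, 0.085) 295 [ 0.044 -0.048  0.055] [ 0.084 -0.008  0.083]
side 0.027 (-0.13, -0.05) 292 [-0.109  0.007  0.055] [-0.068  0.048  0.074]
side 0.027 (0.035, 0.085) 0
```

View pics/fin.png

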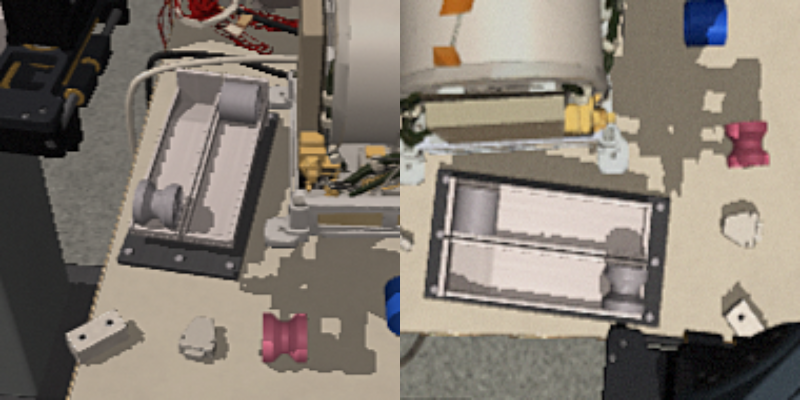

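The pipe sits against the stop: side (240,102), top (475,208), x ≈ 0.044–0.085+, top height ≈ 0.082. The pulley is still at its lip: side (158,205), top (624,272). The robot is clear of everything.

```bash
python3 -m pendant '[{"jaw":0,"linear":[0,0,0],"twist":0},{"jaw":0,"linear":[0,0,0],"twist":0},{"jaw":0,"linear":[0,0,0],"twist":0},{"jaw":0,"linear":[0,0,0],"twist":0},{"jaw":0,"linear":[0,0,0],"twist":0},{"jaw":0,"linear":[0,0,0],"twist":0}]' | head -1; python3 -c "
from rig import robot
print(robot.hand_in())"
```

```text
time: 7.93
the job is handed in; nothing more can be done
None
```

I pushed the pipe over the crest and it came to rest in the seat against the stop; the pulley and the loose parts look undisturbed, and I handed the job in at about 8 s (no verdict was returned).

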